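Work the tight stopper out of a canister in a mosaic workshop

TASK

Work the tight bar-handled stopper out of its square canister: twist it back and forth while pulling up gently, first about 20 degrees anticlockwise (seen from above) and then about 20 degrees clockwise past where it started, both while it is still in the neck, and on until it is free, without lifting the canister in its rack. Then stand the stopper upright in the middle of the empty tray and let go.

Things in the scene. Friction and masses are not known exactly. Their poses are not given: they have to be found in the camera images.
- stopper_grip (a point): Grip point on the axis of the loose wooden stopper (about 120 g, 68 mm high): middle of the length of its bar handle, an upright flat paddle 52 long, 14 thick, 32 mm high, 12 mm below its top. x along the paddle, y across its thickness, z up. Starts 166 mm above the table, x along the rack's x.
- stopper_end (a point): Point at the +x end of the stopper's paddle, 24 mm from the axis at the height of stopper_grip; shows how far the stopper has been twisted.
- stopper_foot (a point): Middle of the stopper's flat foot, 56 mm below stopper_grip. From the foot up: round plug 37 mm across, 18 mm high; sealing band 40 mm across, 12 mm high; flange 56 mm across, 6 mm thick, its top 20 mm below stopper_grip; then the paddle. It starts fully home, flange on the neck's rim, foot 30 mm deep.
- rack: Plywood rack fixed to the table, 127 mm square, 45 mm high, origin at the centre of its underside, z up. In its pocket stands a square aluminium canister, 100 mm wide, that cannot turn or tip but can be lifted. Its round neck (64 mm across) is centred on the rack, rim 140 mm above the table.
- neck (a point): Centre of the neck's rim. Seal pads in the neck hold the stopper with 13 to 21 N of friction at 20 mm radius. Pulled straight, or twisted too little for its rise, it drags the canister (10 N) up; twisted as it rises, the friction acts mostly against the twist: a steady rise of up to 4 mm per 40-degree twist leaves the canister down. It is loose after 10 mm of rise, out after 30 mm.
- canister (a joint): How far the canister has been lifted in its rack (m), 0 when it sits down; it falls back under its own weight.
- tray_middle (a point): Middle of the inner floor, 4 mm above the table, of the empty steel tray, 130 mm square with a rim 12 mm high, fixed to the table; z up.
- other_knob (a point): Bystander: middle of the round wooden knob (40 mm across, top 178 mm above the table) of the other canister, of the same size in the same kind of rack. Not the one to open.
- tiles_middle (a point): Bystander: middle of the floor of the other steel tray, of the same size but full of mosaic tile pieces. Not the one to use.
Things that resemble listed ones, but are neither listed nor needed, are in the scene too. Of the things like the part that bears stopper_grip, leave any that is purple; of the rest the smaller one is meant.

How it is judged (in metres and radians):
On the way, in this order (a step that is already met when the one before it is completed fails the run):
1. twist the stopper at least 10 degrees anticlockwise (seen from above) from its start while it is still in the neck (angle between the x axis of stopper_grip and the x axis of rack, either way round above 0.17 rad and y of stopper_end in the frame of rack above 0 m and z of stopper_grip in the frame of rack below 0.192 m).
2. then twist it at least 10 degrees clockwise past its start while it is still in the neck (angle between the x axis of stopper_grip and the x axis of rack, either way round above 0.17 rad and y of stopper_end in the frame of rack below 0 m and z of stopper_grip in the frame of rack below 0.192 m).
3. lift the stopper out of the neck (height (world z) of stopper_grip above 0.2 m), for 0.1 s.
At the end, for the whole second after the job is handed in: The stopper stands upright (within 10 degrees) and at rest on the floor of the empty tray, its axis within 40 mm of the tray's middle, and the canister sits down in its rack (within 5 mm) (horizontal distance between stopper_grip and tray_middle below 0.04 m and height (world z) of stopper_grip below 0.068 m and angle between stopper_grip's own z axis and vertical below 0.17 rad and linear speed of stopper below 0.02 m/s and value of joint canister below 0.005 m); the robot touches nothing.
It fails at once if the canister is lifted more than 8 mm in its rack (value of joint canister above 0.008 m).
It also fails if it takes over 58 s, if anything falls off the work surface, if the arm or the gripper's body presses on something with over 40 N, if the wrist force passes 120 N, or if a joint passes its speed limit or range.

ROBOT

A 7-joint arm with a two-finger parallel gripper is mounted at the origin on the work surface. World frame = base frame: x ahead of the robot, y to its left, z up, the work surface at z = 0. Lengths are in mm, angles in degrees, forces in N, time in s.
With the tool pointing down it reaches from about 400 to 900 mm from the base axis. Payload 5.6 kg.
Tool frame: the origin (TCP) lies at the very end of the fingers, on their centre line; the grasp point (between the pads) lies 19 mm behind it; z points along the fingers, y is the line along which they close (so a half turn about z gives the same grasp; the last joint's range is limited). The gripper opens to 92 mm and grips with 3 to 60 N. Pads are 20 mm wide; open, the fingers measure 128 mm over their backs; the gripper's body (75 mm by 189 mm) begins 69 mm behind the grasp point.
Start: joints at [74.485, 26.786, -0.665, 91.828, 0.344, 61.387, -3.226], TCP at [146.749, -633.226, 193.592] pointing down, gripper open.
Joint ranges: [-144.91, 144.91], [-17.63, 115.5], [-89.93, 88.59], [15.96, 139.68], [-74.01, 254.01], [8.47, 105.57], [-167.45, 167.45]. Speed limits (degrees/s): [147.25, 147.25, 180, 180, 180, 180, 180].

INTERFACE

Orientations are given as a 3x3 rotation matrix whose columns are the frame's x, y, z axes.
In Python, from rig import ctrl gives the robot as it stands.
- The arm moves only by the tool drive_tool, never from a script. Its argument "rows" is a list of rows, each an object of numbers: "x", "y", "z": the shift along the tool's x, y, z in m; "turn": the turn about the tool's z in degrees; "claw": the finger opening in m, from 0 to 0.0919. A call has exactly 8 rows; each row is the pose to reach, as a shift and turn from the pose commanded when the call began, along the tool's axes at that moment; what a row does not reach only later rows make up. A row lasts 1/10 s, in which the tool goes at most 50 mm and 8.59 degrees, less where a joint would pass 70% of its speed; a pose out of reach is approached as far as the arm can. A call with a gripper value outside its range is refused whole. The fingers move at their own pace and stop on an object; "force" is the grip in N (left out, the last holds). Time passes only in rows, so rows that repeat a pose let the fingers close, or fill a call up. It gives the time, the measured TCP pose, the force, the opening and the grip force at its end, in the units of the state.
- ctrl.state(): the state, without advancing time (a new reading comes with each control period).
- ctrl.camera(name): name is "scene" or "top"; returns the picture (480x640x3 uint8, red, green, blue); there is no depth.
- ctrl.camera_params(name): a dict with "K" (3x3 intrinsics, pixels), "R" (3x3) and "t" (3): a world point X has camera coordinates R X + t. Camera axes: x right, y down, z forward; pixel columns grow to the right and rows downward; lengths in mm; the calibration is good to about 2 mm. A picture is of the moment at which its call begins. camera_params takes no time and is no camera call.
- ctrl.job_done(): hands the job in; it is judged then, once.
Trained networks look in the newest picture that a camera, given by its name, has taken for a name from the list of things; names that differ only in an ending like _2 or _b are one class to them, and where a whole thing is asked for, a point or a joint stands for the part that bears it (a point fixed in the world has none). Each returns a list of dicts, best first, with "p" (0 to 1); they miss things now and then, are a little off and sometimes report something else, mostly with a low value. They report only what shows in the picture. A call takes as long as a camera call. They do not tell look-alikes from the thing itself.
- ctrl.find_in(camera, query): "location" ([x, y, z] in mm, in the coordinates of the camera as it stood for that picture, good to about 4 mm: the middle of the surface that is visible of it).
- ctrl.spot_point(camera, query): "location" ([x, y, z] in mm, in the coordinates of the camera as it stood for that picture, good to about 4 mm: a listed point, or the origin of a listed thing).
The state is a dict: "clock": time; "q": joint angles; "joint_vel": joint speeds; "tau": joint torques, N m; "position": TCP position; "ee_rot": TCP orientation; "wrist_force": force on the tool from outside, world axes, zero at the start; "moment": the same for the moment, N m; "gripper_width": finger opening in mm; "finger_force": force on a finger pad.
Only numpy, scipy, OpenCV 4.12 (cv2) and the standard library are available. Lean on these libraries where they do the work, as an engineer would, in place of code of your own. Each camera call takes 0.05 s, during which the arm holds its last target. There are 200 camera calls.

## Working session

There is one attempt and no reset: what is moved stays moved. The work goes in short steps, Python scripts to look and compute and a tool call to move; the robot and the scene stay as the last step left them, time stands still between calls to the robot, and variables do not carry over. Pictures are saved under pics/ and viewed, at most 10 in all, crops included, and the job is handed in when it is done.

Besides the shell and the picture viewer there is one more tool, called after ">>>" as name([rows], argument=value, ...), one row to a line, values as JSON. drive_tool: Moves the arm, as the interface text tells. Its arguments: {"type":"object","properties":{"rows":{"type":"array"},"force":{"type":"number"}},"required":["rows"]}

```bash
mkdir -p pics; cat > h.py <<'E'
import numpy as np, cv2
from rig import ctrl
def world(cam,p):
    c=ctrl.camera_params(cam); R=np.array(c["R"]);t=np.array(c["t"]).ravel()
    return R.T@(np.array(p)-t)
def pix(cam,X):
    c=ctrl.camera_params(cam); v=np.array(c["K"])@(np.array(c["R"])@np.array(X)+np.array(c["t"]).ravel()); return v[:2]/v[2]
def snap(cam,name):
    im=np.array(ctrl.camera(cam)); cv2.imwrite(f"pics/{name}.png",im[:,:,::-1]); return im
def spots(cam,q,f="spot_point"):
    for d in getattr(ctrl,f)(cam,q):
        w=world(cam,d["location"]); print(cam,q,f,round(d["p"],2),w.round(),pix(cam,w).round())
E
python3 - <<'E'
from h import *
snap("top","top0");snap("scene","scene0")
for q in ["stopper_grip","stopper_end","neck","rack","tray_middle","tiles_middle","other_knob"]:
    for c in ["top","scene"]: spots(c,q)
s=ctrl.state();print(s["clock"],s["position"],s["ee_rot"],s["gripper_width"])
E
```

```text
top stopper_grip spot_point 0.94 [624. 250.  74.] [208. 198.]
top stopper_grip spot_point 0.78 [476. 325. 166.] [161. 268.]
top stopper_grip spot_point 0.6 [494. 445.  50.] [118. 261.]
scene stopper_grip spot_point 0.84 [627. 251.  76.] [417. 298.]
scene stopper_grip spot_point 0.8 [480. 318. 162.] [446. 214.]
top stopper_end spot_point 0.9 [642. 228.  68.] [220. 190.]
top stopper_end spot_point 0.85 [509. 323. 168.] [162. 251.]
scene stopper_end spot_point 0.93 [642. 228.  78.] [406. 304.]
scene stopper_end spot_point 0.69 [514. 443.  56.] [496. 258.]
scene stopper_end spot_point 0.68 [505. 327. 165.] [453. 222.]
top neck spot_point 0.84 [480. 325. 139.] [165. 266.]
scene neck spot_point 0.85 [477. 323. 141.] [446. 220.]
top rack spot_point 0.85 [475. 326.  -6.] [180. 269.]
top tray_middle spot_point 0.84 [505.  74.   2.] [292. 255.]
scene tray_middle spot_point 0.71 [505.  73.   7.] [327. 269.]
scene tray_middle spot_point 0.54 [477. 323. 140.] [446. 220.]
top tiles_middle spot_point 0.7 [ 478. -363.    2.] [487. 266.]
scene tiles_middle spot_point 0.92 [ 476. -365.    7.] [140. 261.]
top other_knob spot_point 0.61 [ 526. -152.  170.] [407. 241.]
scene other_knob spot_point 0.8 [ 523. -146.  168.] [218. 231.]
scene other_knob spot_point 0.2 [501. 323. 164.] [451. 221.]
0.8 [ 146.73704595 -633.22897921  193.63859312] [[ 9.74184764e-01  2.25752177e-01 -2.89253955e-05]
 [ 2.25752173e-01 -9.74184760e-01 -9.44562112e-05]
 [-4.95023748e-05  8.54878309e-05 -9.99999995e-01]] 91.95689063241018
```

View pics/top0.png

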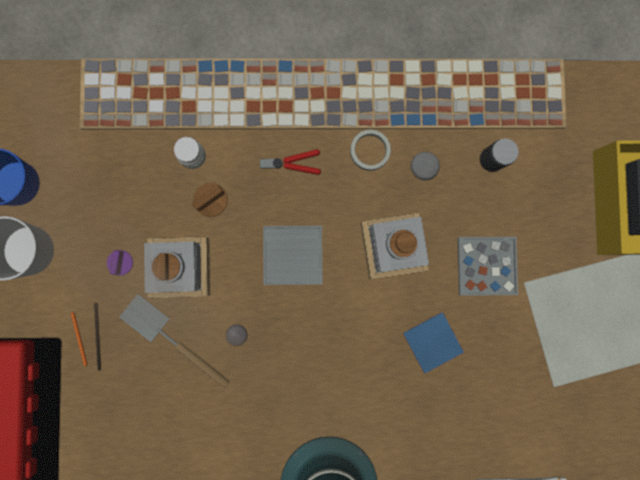

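View pics/scene0.png

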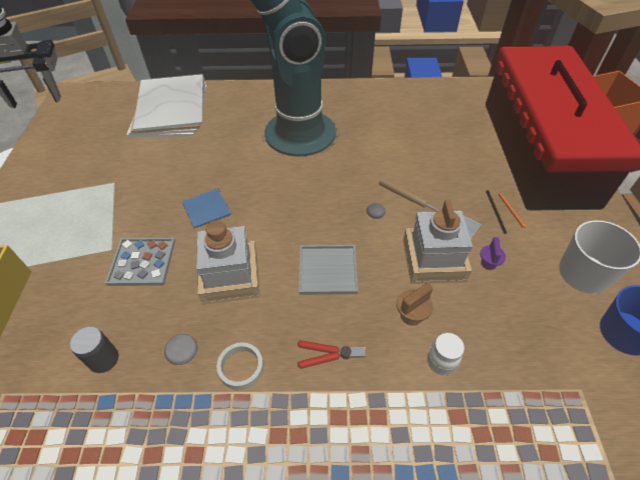

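The top view shows the canister with the barred stopper at (167,267) and the empty tray at (292,255). The decoys are the larger stopper at (208,198) and the purple one at (119,263). In the scene view the same stopper is at (446,214), and the networks' heights agree (166, and 140 for the neck). Next I'll check the rack's yaw and start moving.

```bash
python3 - <<'E'
from h import *
im=cv2.imread("pics/top0.png"); cv2.imwrite("pics/crop0.png",cv2.resize(im[225:310,130:225],None,fx=6,fy=6,interpolation=cv2.INTER_CUBIC))
for X in [(478,323,166),(502,323,166),(454,323,166),(541.5,386.5,45),(541.5,259.5,45),(414.5,259.5,45),(414.5,386.5,45)]:
    print(X,((pix("top",X)-[130,225])*6).round())
E
```

```text
(478, 323, 166) [195. 253.]
(502, 323, 166) [196. 178.]
(454, 323, 166) [194. 327.]
(541.5, 386.5, 45) [101.  81.]
(541.5, 259.5, 45) [457.  79.]
(414.5, 259.5, 45) [455. 434.]
(414.5, 386.5, 45) [ 97. 437.]
```

View pics/crop0.png

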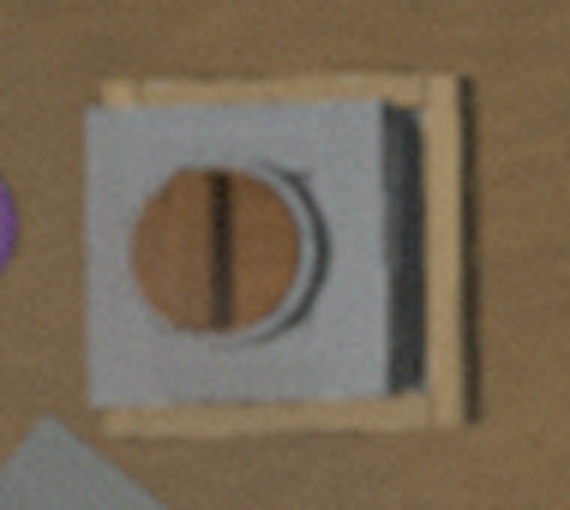

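>>> drive_tool([
  {"x":0,"y":0,"z":-0.05,"turn":0,"claw":0.0919},
  {"x":0.05,"y":0,"z":-0.1,"turn":0,"claw":0.0919},
  {"x":0.1,"y":-0.02,"z":-0.13,"turn":-5,"claw":0.0919},
  {"x":0.15,"y":-0.04,"z":-0.13,"turn":-12,"claw":0.0919},
  {"x":0.2,"y":-0.06,"z":-0.13,"turn":-20,"claw":0.0919},
  {"x":0.25,"y":-0.08,"z":-0.13,"turn":-28,"claw":0.0919},
  {"x":0.29,"y":-0.11,"z":-0.13,"turn":-36,"claw":0.0919},
  {"x":0.33,"y":-0.14,"z":-0.13,"turn":-44,"claw":0.0919},
])

```text
clock: 1.6
position: [412.4, -448.6, 323.5]
ee_rot: [[0.539, 0.842, 0.0], [0.842, -0.539, -0.0], [-0.0, 0.001, -1.0]]
wrist_force: [0.7, -0.9, 0.2]
gripper_width: 91.7
finger_force: 0.0
```

The crop puts the rack corners at (103,82), (460,75), (462,425) and (105,437). That gives a centre near (479,321.5) and a yaw of about +1°, with the paddle in line with it. Going on toward it.

>>> drive_tool([
  {"x":0.043,"y":-0.003,"z":0,"turn":-8,"claw":0.08},
  {"x":0.086,"y":-0.005,"z":0,"turn":-16,"claw":0.07},
  {"x":0.129,"y":-0.008,"z":0,"turn":-24,"claw":0.06},
  {"x":0.172,"y":-0.01,"z":0,"turn":-32,"claw":0.06},
  {"x":0.215,"y":-0.013,"z":0,"turn":-40,"claw":0.06},
  {"x":0.258,"y":-0.015,"z":0,"turn":-48,"claw":0.06},
  {"x":0.3,"y":-0.018,"z":0,"turn":-56,"claw":0.06},
  {"x":0.342,"y":-0.02,"z":0,"turn":-64,"claw":0.06},
])

```text
clock: 2.4
position: [580.7, -150.7, 323.7]
ee_rot: [[-0.52, 0.854, 0.0], [0.854, 0.52, -0.001], [-0.001, 0.0, -1.0]]
wrist_force: [0.1, 0.5, 0.6]
gripper_width: 60.1
finger_force: 0.0
```

>>> drive_tool([
  {"x":0.038,"y":0.014,"z":0,"turn":-7.5,"claw":0.06},
  {"x":0.076,"y":0.029,"z":0,"turn":-15,"claw":0.06},
  {"x":0.114,"y":0.043,"z":0,"turn":-22.5,"claw":0.06},
  {"x":0.152,"y":0.058,"z":0,"turn":-30,"claw":0.05},
  {"x":0.19,"y":0.072,"z":0,"turn":-37.5,"claw":0.05},
  {"x":0.228,"y":0.086,"z":0,"turn":-45,"claw":0.05},
  {"x":0.266,"y":0.1,"z":0,"turn":-52.5,"claw":0.05},
  {"x":0.304,"y":0.115,"z":0,"turn":-59.7,"claw":0.05},
])

```text
clock: 3.2
position: [521.4, 168.9, 323.7]
ee_rot: [[-1.0, -0.018, 0.001], [-0.018, 1.0, -0.001], [-0.001, -0.001, -1.0]]
wrist_force: [0.7, 0.0, -0.6]
gripper_width: 49.9
finger_force: 0.0
```

>>> drive_tool([
  {"x":0.01,"y":0.04,"z":0,"turn":0,"claw":0.05},
  {"x":0.02,"y":0.08,"z":0,"turn":0,"claw":0.05},
  {"x":0.03,"y":0.12,"z":0,"turn":0,"claw":0.05},
  {"x":0.0395,"y":0.153,"z":0,"turn":0,"claw":0.05},
  {"x":0.0395,"y":0.153,"z":0.04,"turn":0,"claw":0.05},
  {"x":0.0395,"y":0.153,"z":0.08,"turn":0,"claw":0.05},
  {"x":0.0395,"y":0.153,"z":0.1,"turn":0,"claw":0.05},
  {"x":0.0395,"y":0.153,"z":0.1,"turn":0,"claw":0.05},
])

```text
clock: 4.0
position: [479.0, 318.6, 220.4]
ee_rot: [[-1.0, -0.013, -0.005], [-0.013, 1.0, -0.003], [0.005, -0.003, -1.0]]
wrist_force: [0.3, -0.4, 0.9]
gripper_width: 49.9
finger_force: 0.0
```

```bash
python3 - <<'E'
from h import *
im=snap("scene","s1")
cv2.imwrite("pics/s1c.png",cv2.resize(im[130:290,360:540,::-1],None,fx=4,fy=3.7,interpolation=cv2.INTER_CUBIC))
spots("scene","stopper_grip");spots("scene","neck")
s=ctrl.state();print(s["position"],s["q"],pix("scene",s["position"]),s["wrist_force"])
E
```

```text
scene stopper_grip spot_point 0.76 [479. 320. 167.] [447. 212.]
scene stopper_grip spot_point 0.57 [626. 251.  77.] [417. 297.]
scene neck spot_point 0.59 [476. 319. 138.] [444. 220.]
scene neck spot_point 0.5 [476. 325.  -1.] [434. 260.]
[480.99534874 320.78974959 224.77044736] [  1.49049047  27.13802269 -51.15809744  97.9697617   22.9218341
  65.88863353  34.61241281] [454.2346454  192.90739974] [-0.74584178  0.1818935   0.9690911 ]
```

View pics/s1c.png

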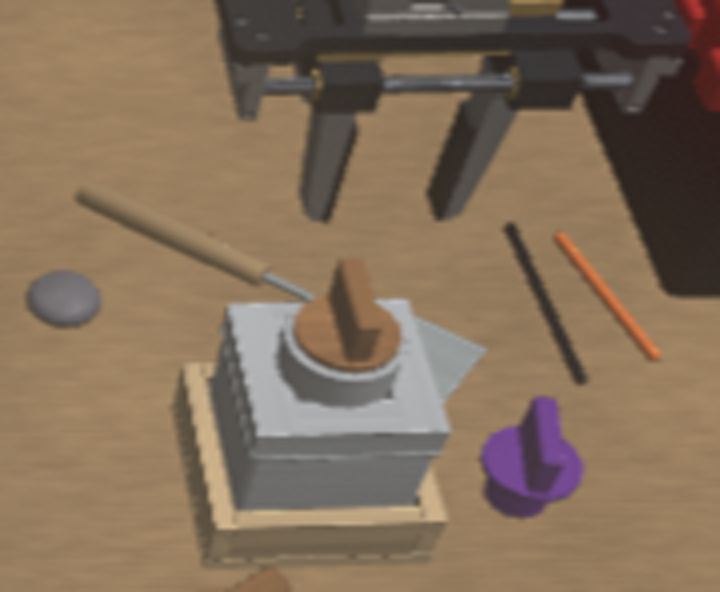

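The fingers straddle the paddle, centred on it. Descending to TCP z≈152 and closing.

>>> drive_tool([
  {"x":0,"y":0,"z":0.03,"turn":0,"claw":0.05},
  {"x":0,"y":0,"z":0.06,"turn":0,"claw":0.05},
  {"x":0,"y":0,"z":0.0715,"turn":0,"claw":0.05},
  {"x":0,"y":0,"z":0.0715,"turn":0,"claw":0.03},
  {"x":0,"y":0,"z":0.0715,"turn":0,"claw":0.02},
  {"x":0,"y":0,"z":0.0715,"turn":0,"claw":0.008},
  {"x":0,"y":0,"z":0.0715,"turn":0,"claw":0.008},
  {"x":0,"y":0,"z":0.0715,"turn":0,"claw":0.008},
], force=60)

```text
clock: 4.95
position: [480.9, 323.8, 153.5]
ee_rot: [[-1.0, -0.014, 0.003], [-0.014, 1.0, 0.007], [-0.003, 0.007, -1.0]]
wrist_force: [0.9, 5.3, 0.0]
gripper_width: 12.9
finger_force: 60.1
```

>>> drive_tool([
  {"x":0,"y":0.001,"z":0,"turn":-3,"claw":0.008},
  {"x":0,"y":0.002,"z":0,"turn":-6,"claw":0.008},
  {"x":0,"y":0.002,"z":-0.0004,"turn":-9,"claw":0.008},
  {"x":0,"y":0.002,"z":-0.0007,"turn":-12,"claw":0.008},
  {"x":0,"y":0.002,"z":-0.001,"turn":-15,"claw":0.008},
  {"x":0,"y":0.002,"z":-0.0013,"turn":-18,"claw":0.008},
  {"x":0,"y":0.002,"z":-0.0016,"turn":-20,"claw":0.008},
  {"x":0,"y":0.002,"z":-0.0018,"turn":-22,"claw":0.008},
], force=60)

```text
clock: 5.75
position: [480.4, 323.3, 154.1]
ee_rot: [[-0.922, -0.387, 0.0], [-0.387, 0.922, 0.003], [-0.001, 0.002, -1.0]]
wrist_force: [0.2, 2.4, -3.2]
gripper_width: 12.5
finger_force: 60.3
```

```bash
python3 - <<'E'
from h import *
im=snap("scene","s2")
cv2.imwrite("pics/s2c.png",cv2.resize(im[130:290,360:540,::-1],None,fx=4,fy=3.7,interpolation=cv2.INTER_CUBIC))
spots("scene","stopper_grip");spots("scene","stopper_end")
s=ctrl.state();print(s["position"],s["wrist_force"],s["moment"],s["ee_rot"],s["gripper_width"])
E
```

```text
scene stopper_grip spot_point 0.96 [489. 447.  58.] [495. 248.]
scene stopper_grip spot_point 0.87 [479. 319. 166.] [447. 212.]
scene stopper_grip spot_point 0.62 [627. 251.  76.] [416. 298.]
scene stopper_end spot_point 0.96 [643. 227.  77.] [406. 305.]
scene stopper_end spot_point 0.87 [513. 445.  55.] [496. 257.]
scene stopper_end spot_point 0.64 [499. 327. 165.] [452. 220.]
[480.43374853 323.19403158 154.05919169] [ 0.96451926  3.51958286 -1.7263688 ] [ 1.08367755 -0.23710057 -0.23630958] [[-9.22568417e-01 -3.85833248e-01  4.70937196e-04]
 [-3.85831232e-01  9.22566440e-01  2.32913593e-03]
 [-1.33312893e-03  1.96708497e-03 -9.99997177e-01]] 12.49657778960749
```

View pics/s2c.png

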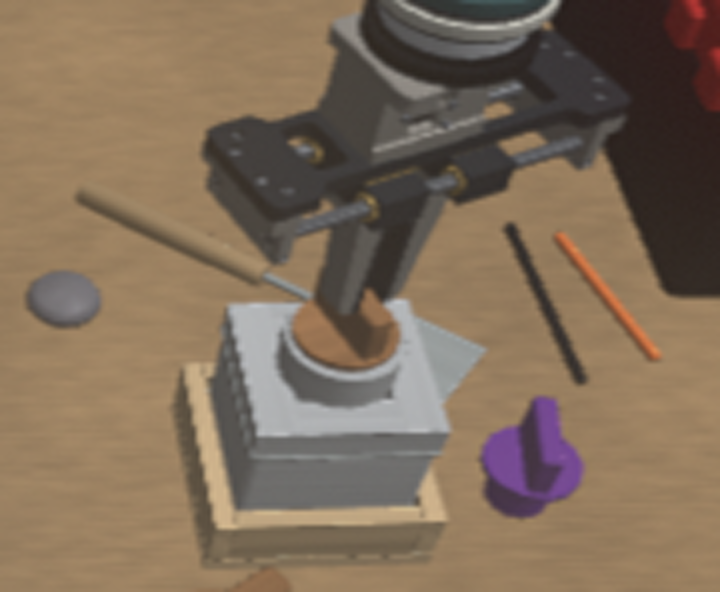

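The paddle has turned with the gripper by about 22° (paddle end at (380,330) in the crop), and the canister sits down. Now clockwise.

>>> drive_tool([
  {"x":0,"y":0,"z":0,"turn":5,"claw":0.008},
  {"x":0,"y":0,"z":-0.0004,"turn":11,"claw":0.008},
  {"x":0,"y":0,"z":-0.0009,"turn":17,"claw":0.008},
  {"x":0,"y":0,"z":-0.0014,"turn":23,"claw":0.008},
  {"x":0,"y":0,"z":-0.0019,"turn":29,"claw":0.008},
  {"x":0,"y":0,"z":-0.0024,"turn":35,"claw":0.008},
  {"x":0,"y":0,"z":-0.0029,"turn":40,"claw":0.008},
  {"x":0,"y":0,"z":-0.0033,"turn":44,"claw":0.008},
], force=60)

```text
clock: 6.7
position: [480.4, 322.2, 156.9]
ee_rot: [[-0.931, 0.365, 0.001], [0.365, 0.931, 0.0], [-0.001, 0.0, -1.0]]
wrist_force: [0.9, 3.4, -5.6]
gripper_width: 12.6
finger_force: 60.3
```

>>> drive_tool([
  {"x":0,"y":0,"z":0,"turn":-5,"claw":0.008},
  {"x":0,"y":0,"z":-0.0004,"turn":-11,"claw":0.008},
  {"x":0,"y":0,"z":-0.0009,"turn":-17,"claw":0.008},
  {"x":0,"y":0,"z":-0.0014,"turn":-23,"claw":0.008},
  {"x":0,"y":0,"z":-0.0019,"turn":-29,"claw":0.008},
  {"x":0,"y":0,"z":-0.0024,"turn":-35,"claw":0.008},
  {"x":0,"y":0,"z":-0.0029,"turn":-40,"claw":0.008},
  {"x":0,"y":0,"z":-0.0033,"turn":-44,"claw":0.008},
], force=60)

```text
clock: 7.5
position: [480.3, 322.7, 160.1]
ee_rot: [[-0.921, -0.389, -0.0], [-0.389, 0.921, 0.001], [-0.0, 0.001, -1.0]]
wrist_force: [0.3, 4.0, -5.5]
gripper_width: 12.3
finger_force: 60.4
```

```bash
python3 - <<'E'
from h import *
im=snap("scene","s3")
cv2.imwrite("pics/s3c.png",cv2.resize(im[130:290,360:540,::-1],None,fx=4,fy=3.7,interpolation=cv2.INTER_CUBIC))
spots("scene","neck");spots("scene","stopper_grip")
s=ctrl.state();print(s["position"],s["wrist_force"],s["moment"],s["ee_rot"],s["gripper_width"])
E
```

```text
scene neck spot_point 0.72 [478. 324. 144.] [447. 219.]
scene stopper_grip spot_point 0.92 [625. 251.  75.] [417. 297.]
scene stopper_grip spot_point 0.9 [480. 316. 175.] [446. 210.]
scene stopper_grip spot_point 0.66 [490. 449.  57.] [496. 249.]
[480.2865828  322.64106303 160.23599106] [ 0.1665003   4.25874569 -4.4074705 ] [ 1.12284112 -0.28582901 -0.10396041] [[-9.22904983e-01 -3.85027769e-01 -9.61178168e-05]
 [-3.85027572e-01  9.22904192e-01  1.27308552e-03]
 [-4.01465740e-04  1.21194498e-03 -9.99999185e-01]] 12.411119336383003
```

View pics/s3c.png

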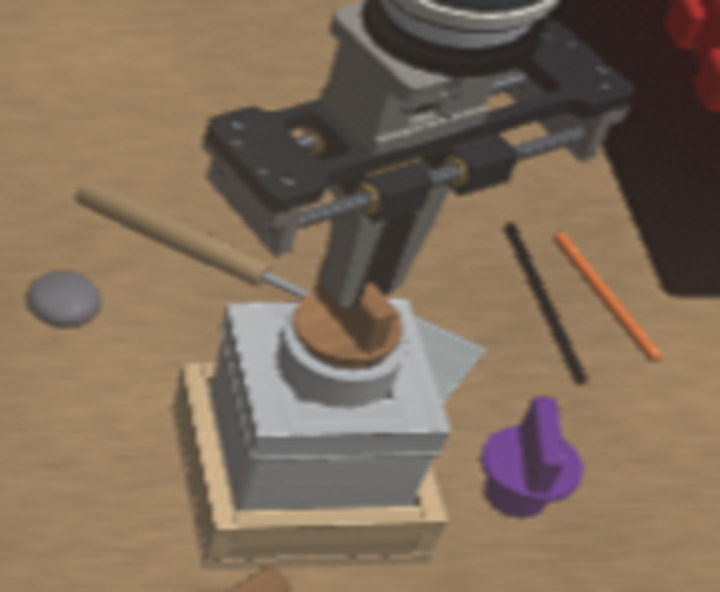

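The canister hasn't moved (its front top edge is still at row 435). The stopper has risen about 6 mm and turns with the grip. Two more twists to get it loose.

>>> drive_tool([
  {"x":0,"y":0,"z":0,"turn":5,"claw":0.008},
  {"x":0,"y":0,"z":-0.0004,"turn":11,"claw":0.008},
  {"x":0,"y":0,"z":-0.0009,"turn":17,"claw":0.008},
  {"x":0,"y":0,"z":-0.0014,"turn":23,"claw":0.008},
  {"x":0,"y":0,"z":-0.0019,"turn":29,"claw":0.008},
  {"x":0,"y":0,"z":-0.0024,"turn":35,"claw":0.008},
  {"x":0,"y":0,"z":-0.0029,"turn":40,"claw":0.008},
  {"x":0,"y":0,"z":-0.0033,"turn":44,"claw":0.008},
])

```text
clock: 8.45
position: [480.5, 321.9, 164.0]
ee_rot: [[-0.93, 0.367, 0.001], [0.367, 0.93, -0.001], [-0.001, -0.0, -1.0]]
wrist_force: [-0.0, 1.2, -2.1]
gripper_width: 12.2
finger_force: 60.0
```

>>> drive_tool([
  {"x":0,"y":0,"z":0,"turn":-5,"claw":0.008},
  {"x":0,"y":0,"z":-0.0004,"turn":-11,"claw":0.008},
  {"x":0,"y":0,"z":-0.0009,"turn":-17,"claw":0.008},
  {"x":0,"y":0,"z":-0.0014,"turn":-23,"claw":0.008},
  {"x":0,"y":0,"z":-0.0019,"turn":-29,"claw":0.008},
  {"x":0,"y":0,"z":-0.0024,"turn":-35,"claw":0.008},
  {"x":0,"y":0,"z":-0.0029,"turn":-40,"claw":0.008},
  {"x":0,"y":0,"z":-0.0033,"turn":-44,"claw":0.008},
])

```text
clock: 9.25
position: [480.6, 322.4, 167.3]
ee_rot: [[-0.922, -0.388, 0.001], [-0.388, 0.922, 0.0], [-0.001, 0.0, -1.0]]
wrist_force: [0.6, 3.5, -1.9]
gripper_width: 12.6
finger_force: 60.1
```

>>> drive_tool([
  {"x":0,"y":0,"z":0,"turn":3,"claw":0.008},
  {"x":0,"y":0,"z":-0.0004,"turn":6,"claw":0.008},
  {"x":0,"y":0,"z":-0.0008,"turn":9,"claw":0.008},
  {"x":0,"y":0,"z":-0.0011,"turn":12,"claw":0.008},
  {"x":0,"y":0,"z":-0.0014,"turn":15,"claw":0.008},
  {"x":0,"y":0,"z":-0.0017,"turn":18,"claw":0.008},
  {"x":0,"y":0,"z":-0.002,"turn":20,"claw":0.008},
  {"x":0,"y":0,"z":-0.002,"turn":22,"claw":0.008},
])

```text
clock: 10.05
position: [480.7, 322.1, 169.4]
ee_rot: [[-1.0, -0.01, 0.001], [-0.01, 1.0, -0.0], [-0.001, -0.0, -1.0]]
wrist_force: [-0.1, 2.0, -0.9]
gripper_width: 12.0
finger_force: 60.1
```

>>> drive_tool([
  {"x":0,"y":0,"z":-0.003,"turn":0,"claw":0.008},
  {"x":0,"y":0,"z":-0.007,"turn":0,"claw":0.008},
  {"x":0,"y":0,"z":-0.012,"turn":0,"claw":0.008},
  {"x":0,"y":0,"z":-0.018,"turn":0,"claw":0.008},
  {"x":0,"y":0,"z":-0.026,"turn":0,"claw":0.008},
  {"x":0,"y":0,"z":-0.036,"turn":0,"claw":0.008},
  {"x":0,"y":0,"z":-0.05,"turn":0,"claw":0.008},
  {"x":0,"y":0,"z":-0.065,"turn":0,"claw":0.008},
])

```text
clock: 10.85
position: [480.3, 322.1, 235.2]
ee_rot: [[-1.0, -0.013, -0.0], [-0.013, 1.0, -0.0], [0.0, -0.0, -1.0]]
wrist_force: [0.6, 0.3, -0.7]
gripper_width: 12.4
finger_force: 60.0
```

```bash
python3 - <<'E'
from h import *
im=snap("scene","s4")
cv2.imwrite("pics/s4c.png",cv2.resize(im[110:290,300:540,::-1],None,fx=3.3,fy=3.3,interpolation=cv2.INTER_CUBIC))
spots("scene","stopper_grip");spots("scene","stopper_foot");spots("scene","tray_middle");
s=ctrl.state();print(s["position"],s["wrist_force"],s["q"],s["ee_rot"])
E
```

```text
scene stopper_grip spot_point 0.96 [624. 251.  76.] [416. 296.]
scene stopper_grip spot_point 0.84 [486. 449.  53.] [495. 248.]
scene stopper_grip spot_point 0.7 [478. 320. 141.] [445. 220.]
scene stopper_grip spot_point 0.66 [480. 317. 249.] [455. 183.]
scene stopper_foot spot_point 0.78 [490. 452.   2.] [490. 263.]
scene stopper_foot spot_point 0.77 [474. 323. 189.] [451. 203.]
scene stopper_foot spot_point 0.68 [623. 252.  -0.] [411. 315.]
scene tray_middle spot_point 0.76 [506.  73.   5.] [327. 270.]
[480.53057816 322.08507933 234.3519746 ] [ 0.66443172 -0.59778056 -1.59095306] [  1.44315186  26.64116272 -51.29489048  97.23908692  22.38795196
  66.96137611  34.91283431] [[-9.99916924e-01 -1.28552518e-02  9.41675397e-04]
 [-1.28551623e-02  9.99917364e-01  1.01029553e-04]
 [-9.42896341e-04  8.89157699e-05 -9.99999552e-01]]
```

View pics/s4c.png

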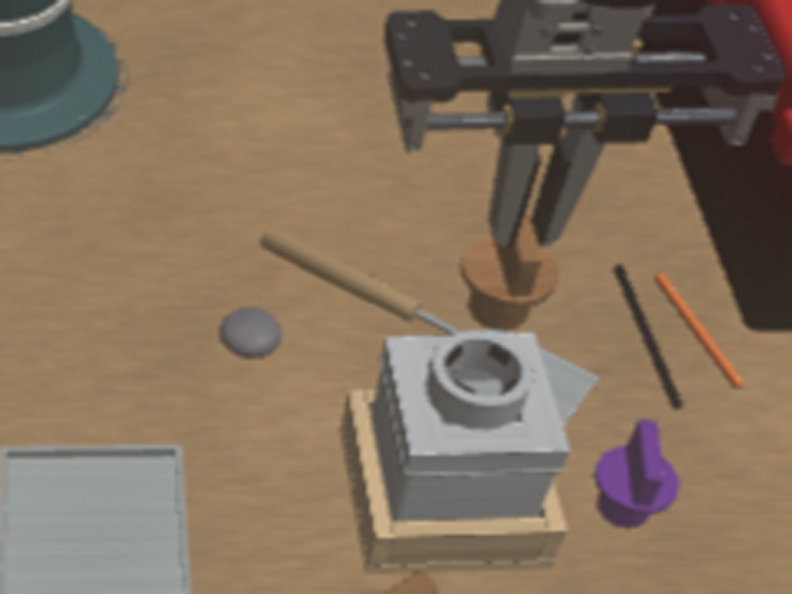

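The stopper is out, upright in the grip, and the canister is seated with its neck empty at (480,370). Carrying it to the tray.

>>> drive_tool([
  {"x":-0.002,"y":-0.025,"z":0,"turn":0,"claw":0.008},
  {"x":-0.006,"y":-0.07,"z":0,"turn":0,"claw":0.008},
  {"x":-0.01,"y":-0.115,"z":0,"turn":0,"claw":0.008},
  {"x":-0.014,"y":-0.16,"z":0,"turn":0,"claw":0.008},
  {"x":-0.018,"y":-0.205,"z":0.02,"turn":0,"claw":0.008},
  {"x":-0.021,"y":-0.24,"z":0.05,"turn":0,"claw":0.008},
  {"x":-0.022,"y":-0.249,"z":0.08,"turn":0,"claw":0.008},
  {"x":-0.022,"y":-0.249,"z":0.1,"turn":0,"claw":0.008},
])

```text
clock: 11.85
position: [504.4, 69.9, 131.2]
ee_rot: [[-1.0, -0.008, -0.003], [-0.008, 1.0, -0.001], [0.003, -0.001, -1.0]]
wrist_force: [0.7, -0.1, -1.8]
gripper_width: 12.4
finger_force: 60.0
```

>>> drive_tool([
  {"x":0,"y":0,"z":0.02,"turn":0,"claw":0.008},
  {"x":0,"y":0,"z":0.04,"turn":0,"claw":0.008},
  {"x":0,"y":0,"z":0.055,"turn":0,"claw":0.008},
  {"x":0,"y":0,"z":0.065,"turn":0,"claw":0.008},
  {"x":0,"y":0,"z":0.073,"turn":0,"claw":0.008},
  {"x":0,"y":0,"z":0.078,"turn":0,"claw":0.008},
  {"x":0,"y":0,"z":0.08,"turn":0,"claw":0.008},
  {"x":0,"y":0,"z":0.08,"turn":0,"claw":0.008},
])

```text
clock: 12.65
position: [505.8, 73.5, 54.0]
ee_rot: [[-1.0, -0.013, 0.0], [-0.013, 1.0, -0.0], [-0.0, -0.0, -1.0]]
wrist_force: [-0.7, -0.4, -1.2]
gripper_width: 12.4
finger_force: 60.0
```

```bash
python3 - <<'E'
from h import *
snap("scene","s5")
spots("scene","stopper_foot");spots("scene","tray_middle");spots("scene","stopper_grip")
s=ctrl.state();print(s["position"],s["wrist_force"],s["ee_rot"])
E
```

```text
scene stopper_foot spot_point 0.96 [503.  71.  11.] [326. 267.]
scene stopper_foot spot_point 0.86 [491. 451.   3.] [490. 263.]
scene stopper_foot spot_point 0.58 [622. 253.  -1.] [411. 315.]
scene tray_middle spot_point 0.7 [507.  75.   6.] [328. 270.]
scene stopper_grip spot_point 0.87 [627. 252.  79.] [417. 297.]
scene stopper_grip spot_point 0.71 [505.  71.  68.] [326. 253.]
scene stopper_grip spot_point 0.62 [487. 447.  55.] [494. 248.]
[505.92204156  73.41576738  54.27805363] [-0.92065811 -0.47960986 -0.6767171 ] [[-9.99915445e-01 -1.29748443e-02  8.70037467e-04]
 [-1.29749091e-02  9.99915820e-01 -6.88970285e-05]
 [-8.69070299e-04 -8.01798599e-05 -9.99999619e-01]]
```

>>> drive_tool([
  {"x":0,"y":0,"z":0.001,"turn":0,"claw":0.008},
  {"x":0,"y":0,"z":0.002,"turn":0,"claw":0.008},
  {"x":0,"y":0,"z":0.003,"turn":0,"claw":0.008},
  {"x":0,"y":0,"z":0.004,"turn":0,"claw":0.008},
  {"x":0,"y":0,"z":0.005,"turn":0,"claw":0.008},
  {"x":0,"y":0,"z":0.006,"turn":0,"claw":0.008},
  {"x":0,"y":0,"z":0.007,"turn":0,"claw":0.008},
  {"x":0,"y":0,"z":0.007,"turn":0,"claw":0.008},
])

```text
clock: 13.65
position: [505.8, 73.8, 47.2]
ee_rot: [[-1.0, -0.013, 0.0], [-0.013, 1.0, 0.0], [-0.0, 0.0, -1.0]]
wrist_force: [-0.4, 0.2, 2.4]
gripper_width: 12.5
finger_force: 60.0
```

>>> drive_tool([
  {"x":0,"y":0,"z":0.0005,"turn":0,"claw":0.008},
  {"x":0,"y":0,"z":0.0005,"turn":0,"claw":0.008},
  {"x":0,"y":0,"z":0.0005,"turn":0,"claw":0.015},
  {"x":0,"y":0,"z":0.0005,"turn":0,"claw":0.02},
  {"x":0,"y":0,"z":0.0005,"turn":0,"claw":0.03},
  {"x":0,"y":0,"z":0.0005,"turn":0,"claw":0.04},
  {"x":0,"y":0,"z":0.0005,"turn":0,"claw":0.05},
  {"x":0,"y":0,"z":0.0005,"turn":0,"claw":0.05},
])

```text
clock: 14.45
position: [505.5, 73.4, 46.3]
ee_rot: [[-1.0, -0.013, -0.0], [-0.013, 1.0, -0.0], [0.0, -0.0, -1.0]]
wrist_force: [0.3, 0.2, -0.6]
gripper_width: 48.9
finger_force: 0.0
```

>>> drive_tool([
  {"x":0,"y":0,"z":-0.005,"turn":0,"claw":0.05},
  {"x":0,"y":0,"z":-0.02,"turn":0,"claw":0.05},
  {"x":0,"y":0,"z":-0.05,"turn":0,"claw":0.05},
  {"x":0,"y":0,"z":-0.09,"turn":0,"claw":0.05},
  {"x":0,"y":0,"z":-0.13,"turn":0,"claw":0.05},
  {"x":0,"y":0,"z":-0.15,"turn":0,"claw":0.05},
  {"x":0,"y":0,"z":-0.15,"turn":0,"claw":0.05},
  {"x":0,"y":0,"z":-0.15,"turn":0,"claw":0.05},
])

```text
clock: 15.25
position: [505.6, 73.1, 197.0]
ee_rot: [[-1.0, -0.013, 0.001], [-0.013, 1.0, -0.001], [-0.001, -0.001, -1.0]]
wrist_force: [0.3, -0.2, -0.6]
gripper_width: 50.0
finger_force: 0.0
```

```bash
python3 - <<'E'
from h import *
im=snap("scene","s6")
cv2.imwrite("pics/s6c.png",cv2.resize(im[150:310,260:500,::-1],None,fx=3.3,fy=3.3,interpolation=cv2.INTER_CUBIC))
spots("scene","stopper_foot");spots("scene","stopper_grip")
E
```

```text
scene stopper_foot spot_point 0.8 [501.  74.   3.] [327. 268.]
scene stopper_foot spot_point 0.66 [492. 449.   4.] [489. 263.]
scene stopper_foot spot_point 0.6 [623. 253.  -4.] [411. 316.]
scene stopper_grip spot_point 0.81 [505.  72.  61.] [326. 255.]
scene stopper_grip spot_point 0.6 [489. 446.  57.] [495. 248.]
scene stopper_grip spot_point 0.55 [627. 250.  77.] [416. 298.]
```

View pics/s6c.png

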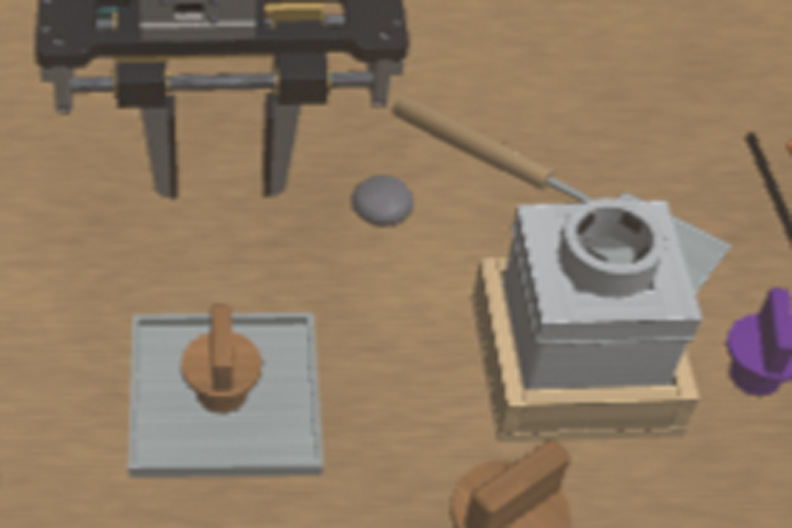

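The stopper stands upright in the middle of the tray (foot at about (225,400)), the gripper is clear of it, and the canister is seated.

```bash
python3 -c "
from rig import ctrl
print(ctrl.job_done())"
```

```text
the job is handed in; nothing more can be done
None
```

I twisted the stopper free about 20° each way with no visible lift of the canister, stood it upright in the middle of the empty tray, let go, and handed the job in at about 15 s of robot time; the judge returned no verdict.

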